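Load the drilling jig with its kick-down jaw lock

ROBOT

A 6-joint arm with a two-finger parallel gripper is mounted at the origin on the work surface. World frame = base frame: x ahead of the robot, y to its left, z up, the work surface at z = 0. Lengths are in m, angles in rad, forces in N, time in s.
With the tool pointing down it reaches from about 0.4 to 0.925 m from the base axis. Payload 12.5 kg.
Tool frame: the origin (TCP) lies midway between the tips of the shut fingers; the grasp point (between the pads) lies 19 mm behind it; y points along the fingers, x is the direction in which the jaws open and shut, and the axes are right-handed (so a half turn about y gives the same grasp; the last joint's range is limited). The gripper opens to 95 mm and grips with 3 to 60 N. Pads are 20 mm wide; open, the fingers measure 119 mm over their backs; the gripper's body (75 mm by 180 mm) begins 59 mm behind the grasp point.
Start: joints at [1.223, 0.491, 1.559, -0, 1.092, -0.106], TCP at [0.15, 0.607, 0.215] pointing down, gripper open.
Joint ranges: [-3.1, 3.1], [-0.84, 2.19], [0.05, 2.79], [-1.13, 4.28], [0.06, 2.93], [-2.69, 2.69]. Speed limits (rad/s): [2.22, 2.22, 2.79, 3.14, 3.14, 3.14].

INTERFACE

Orientations are given as a unit quaternion [w, x, y, z].
In Python, from workcell import bot, viewer, finder gives the robot as it stands.
- The arm moves only by the tool step_arm, never from a script. Its argument "rows" is a list of rows, each a list of 4 numbers: the shift along the world's x, y, z in mm, then the turn about the world's z in degrees. A call has 1 to 5 rows; each row shifts and turns the pose as measured when the row begins; what a row does not reach is not made up. A row lasts 1/12 s, in which the tool goes at most 41.7 mm and 7.16 degrees, less where a joint would pass 70% of its speed; a pose out of reach is approached as far as the arm can. A call is refused whole if a number of a shift passes 41.7 or a number of a turn 7.16, either way. A call with a gripper value outside its range is refused whole. "claw" is the opening, from 0 (shut) to 1 (fully open), set as the call begins (left out, the last holds). The fingers move at their own pace and stop on an object; "grip_force" is the grip in N (left out, the last holds). Time passes only in rows, so rows that do not move let the fingers close. It gives the time, the measured TCP pose, the force and the opening at its end, in the units of the state.
- bot.state(): the state, without advancing time (a new reading comes with each control period).
- viewer.capture(name): name is "scene" or "top" or "wrist"; returns a dict with "pixels" (480x640x3 uint8, red, green, blue), "vertical_fov" (degrees; the focal length in pixels is half the picture's height over the tangent of half this angle, whatever the lens; pixels are square), "cx", "cy" (the principal point, pixels), "dist" ([k1, k2, p1, p2, k3] as OpenCV has them; the pictures are not rectified), "origin" and "rotation" of the camera in the world. Camera axes: x right, y up, looking along -z (the intrinsics and any distortion apply to the point x, -y, -z); pixel columns grow to the right and rows downward; lengths in m; the calibration is good to about 2 mm. A picture is of the moment at which its call begins. There is no depth.
- bot.hand_in(): hands the job in, once; it reports no verdict.
Trained networks look in a picture, given as the dict that the camera call returned (one of the last four; its "shot" number tells which), for a name from the list of things; names that differ only in an ending like _2 or _b are one class to them, and where a whole thing is asked for, a point or a joint stands for the part that bears it (a point fixed in the world has none). Each returns a list of dicts, best first, with "p" (0 to 1); they miss things now and then, are a little off and sometimes report something else, mostly with a low value. They report only what shows in the picture. A call takes as long as a camera call. They do not tell look-alikes from the thing itself.
- finder.search_frame(picture, label): "rect" ([left, top, width, height] in pixels, round what is visible of it).
- finder.tip_of(picture, label): "at" ([column, row] in pixels: a listed point, or the origin of a listed thing).
The state is a dict: "clock": time; "joints": joint angles; "qvel": joint speeds; "effort": joint torques, N m; "tool_pos": TCP position; "ee_rot": TCP orientation; "contact_force": force on the tool from outside, world axes, zero at the start; "ft_torque": the same for the moment, N m; "gripper_width": finger opening in m.
Only numpy, scipy, OpenCV 4.12 (cv2) and the standard library are available. Lean on these libraries where they do the work, as an engineer would, in place of code of your own. Each camera call takes 0.05 s, during which the arm holds its last target.

TASK

Push the drilling jig's red lever all the way down so that it locks and stays down with the jaw open. Then lay the aluminium bar in the jig between fence and jaw, slide it up against the end stop and keep it pressed there firmly but gently for a moment before letting go. Then flick the lever back up so that the jaw clamps the bar; do not force the lever into its stop or drive the bar hard against the end stop, and leave everything else on the bench where it is.

Things in the scene. Friction and masses are not known exactly. Their poses are not given: they have to be found in the camera images.
- jig: Drilling jig, fixed to the bench. Origin: on the bench under the middle of the bar's place. +x along the bar towards the end stop, +y from fence to jaw and lever, z up. The bar lies along x on a tongue 24 mm wide, 8 mm high (x -75 to +105 mm); beside it all is open from x -75 to +20, so fingers fit beside the bar's middle. Blue lever housing: x +20 to +76, y +60 to +94, top 46 mm over the bench.
- fence (a point): Middle of the aluminium fence's flat face, on the jig at x +48, y -15 mm, 25 mm above the bench. The face spans jig x +28 to +68 mm; top 42 mm above the bench. A clamped bar lies against it, centre line at jig y = 0.
- jaw (a joint): Orange sprung jaw facing the fence, same x span, top 40 mm above the bench, driven by the lever. Value: opening in m. 0 = shut (its face 26 mm from the fence), about 0.018 = locked open (face 44 mm from the fence); about 0.004 with the 30 mm bar clamped.
- lever (a joint): Hub of the red bail-shaped lever, rad. 0 = up, jaw shut; 1.0 = down on a hard stop. A spring resists the push with 4 to 12 N at the red bar; beyond 0.92 it is over centre and the spring pulls it on to 1.0 and holds it. Raising it from there takes 3 to 5 N at the red bar up to 0.92, then it springs up by itself, damped, and the jaw shuts; with a bar clamped it rests near 0.21.
- lever_bar (a point): Middle of the lever's red bar: rod of 12 mm diameter, 78 mm long, along the jig's x, on a 9 mm arm at each end, free below and beside between them. On an arc of 85 mm radius about the hinge, on its +y side: 1.05 rad above level at lever 0, 0.05 at 1.0 (then at jig y +163, 44 mm above the bench). It is springy: it gives about 0.7 mm per 10 N; once down, over 25 N on it is too much.
- lever_hinge (a point): Point on the lever's hinge axis (along the jig's x), in line with the middle of the red bar: fixed to the jig at x +48, y +78 mm, 40 mm above the bench.
- work_mid (a point): Centre of the loose aluminium bar to be clamped: square profile 140 x 30 x 30 mm with dark slots, 0.15 to 0.3 kg, lying flat on the bench along its own x, z up. In the jig its centre is 23 mm above the bench.
- stop: End stop: blue post, 36 mm wide, top 42 mm above the bench, fixed to the jig at x +112 mm (origin: its foot, 8 mm above the bench). A steel pad, face 24 x 24 mm, 5 to 29 mm above the origin, stands before it on a screw. Its setting is not measured: the face is 32 to 42 mm before this origin (jig x +70 to +80). It does not yield; find it by feel.
- brass_bar: Brass bar of the same shape and size as the aluminium one: leave alone. Origin under its centre.
- screw_jar: Amber jar of screws, 66 mm across, 75 mm high; leave alone. Origin under its centre.
- tape: Yellow tape measure, 70 x 40 x 62 mm; leave alone.
- battery: Black drill battery, 115 x 75 x 63 mm; leave alone.
- drill: Cordless drill with a hole saw, lying on its side; leave alone.
- square: Carpenter's square lying flat; leave alone.
- driver: Screwdriver with red handle lying flat; leave alone.
Things that resemble listed ones, but are neither listed nor needed, are in the scene too. Of the things like the part that bears work_mid, leave any that is blue, pink or turquoise; of the rest the larger one is meant.

How it is judged:
By the outcome, as a careful person would: the job done as asked, in the order asked, and still so for the second after the job is handed in, with the robot touching nothing.
It also fails if it takes over 67 s, if anything falls off the work surface, if the arm or the gripper's body presses on something with over 40 N, if the wrist force passes 120 N, or if a joint passes its speed limit or range.

## Working session

There is one attempt and no reset: what is moved stays moved. The work goes in short steps, Python scripts to look and compute and a tool call to move; the robot and the scene stay as the last step left them, time stands still between calls to the robot, and variables do not carry over. Pictures are saved under pics/ and viewed, and the job is handed in when it is done.

Besides the shell and the picture viewer there is one more tool, called after "Call:" as name(argument=value, ...), one argument or row to a line, values as JSON. step_arm: Moves the arm, as the interface text tells. Its arguments: {"type":"object","properties":{"rows":{"type":"array","items":{"type":"array","items":{"type":"number"}}},"claw":{"type":"number"},"grip_force":{"type":"number"}},"required":["rows"]}

```bash
mkdir -p pics; ls; cat > h.py <<'E'
import numpy as np, cv2
from workcell import bot, viewer, finder
def K(p):
    f=240/np.tan(np.radians(p["vertical_fov"])/2)
    return np.array([[f,0,p["cx"]],[0,f,p["cy"]],[0,0,1.]])
def ray(p,uv):
    n=cv2.undistortPoints(np.array([[uv]],float),K(p),np.array(p["dist"],float))[0,0]
    d=np.array(p["rotation"])@np.array([n[0],-n[1],-1.])
    return np.array(p["origin"]),d
def atz(p,uv,z):
    o,d=ray(p,uv); return o+d*(z-o[2])/d[2]
def proj(p,X):
    X=np.atleast_2d(np.array(X,float))
    c=(X-np.array(p["origin"]))@np.array(p["rotation"])
    c=c*np.array([1,-1,-1])
    return cv2.projectPoints(c,np.zeros(3),np.zeros(3),K(p),np.array(p["dist"],float))[0][:,0]
def save(p,n): cv2.imwrite("pics/"+n+".png",np.array(p["pixels"])[:,:,::-1])
E
python3 - <<'E'
from h import *
print(bot.state())
for n in ["scene","top"]:
    p=viewer.capture(n); save(p,n+"0"); print(n,p["origin"],p["shot"])
    for l in ["jig","fence","lever_bar","lever_hinge","work_mid","stop","brass_bar","screw_jar","tape","battery","drill"]:
        r=finder.tip_of(p,l)
        print(l,[(np.round(a["at"]),round(a["p"],2)) for a in r[:3]], [np.round(atz(p,a["at"],{"fence":.025,"work_mid":.015,"lever_hinge":.04,"stop":.008}.get(l,0)),3)[:2] for a in r[:3]])
E
```

```text
pics
{'clock': 0.0, 'joints': array([ 1.22339747e+00,  4.91567473e-01,  1.55946371e+00, -1.55195227e-05,
        1.09168926e+00, -1.05612841e-01]), 'qvel': array([-0.00051883,  0.00085034,  0.00010538, -0.00096992, -0.00100553,
       -0.00128162]), 'effort': array([-1.21586327e-03, -6.12632203e+01, -2.58172989e+01,  6.92186574e-02,
        4.82258108e-02, -6.05621972e-05]), 'tool_pos': array([0.14955248, 0.60658759, 0.21405192]), 'ee_rot': array([-0.55643284,  0.55686394,  0.43571774, -0.4363887 ]), 'contact_force': array([ 0.20505687, -0.17701746,  1.06335398]), 'ft_torque': array([-0.03808111, -0.00901083, -0.04269804]), 'gripper_width': 0.09484546646131693}
scene [ 1.21217337 -0.06618026  0.77165353] 1Traceback (most recent call last):
  File "<stdin>", line 7, in <module>
  File "h.py", line 11, in atz
    o,d=ray(p,uv); return o+d*(z-o[2])/d[2]
        ~~~^^^^^^
  File "h.py", line 8, in ray
    d=np.array(p["rotation"])@np.array([n[0],-n[1],-1.])
      ~~~~~~~~~~~~~~~~~~~~~~~^~~~~~~~~~~~~~~~~~~~~~~~~~~
ValueError: matmul: Input operand 1 has a mismatch in its core dimension 0, with gufunc signature (n?,k),(k,m?)->(n?,m?) (size 3 is different from 4)
```

```bash
sed -i 's/np.array(p\["rotation"\])/R(p)/g' h.py; cat >> h.py <<'E'
from scipy.spatial.transform import Rotation as Ro
def R(p):
    q=np.array(p["rotation"]); return Ro.from_quat([q[1],q[2],q[3],q[0]]).as_matrix()
E
python3 - <<'E'
from h import *
for n in ["scene","top"]:
    p=viewer.capture(n); save(p,n+"0"); print(n,p["origin"],p["shot"],p["vertical_fov"])
    for l in ["jig","fence","lever_bar","lever_hinge","work_mid","stop","brass_bar","screw_jar","tape","battery","drill"]:
        r=finder.tip_of(p,l)
        print(l,[(np.round(a["at"]),round(a["p"],2)) for a in r[:3]], [np.round(atz(p,a["at"],{"fence":.025,"work_mid":.015,"lever_hinge":.04,"lever_bar":.1137,"stop":.008}.get(l,0)),3)[:2] for a in r[:3]])
E
```

```text
scene [ 1.21217337 -0.06618026  0.77165353] 2 57.35261567392016
jig [(array([354., 266.]), 0.62)] [array([0.527, 0.051])]
fence [(array([355., 277.]), 0.81)] [array([0.581, 0.045])]
lever_bar [(array([420., 245.]), 0.84), (array([199., 256.]), 0.65)] [array([0.577, 0.178]), array([ 0.58 , -0.284])]
lever_hinge [(array([391., 273.]), 0.84)] [array([0.588, 0.124])]
work_mid [(array([386., 201.]), 0.91), (array([286., 295.]), 0.88), (array([313., 220.]), 0.82)] [array([0.31 , 0.162]), array([ 0.614, -0.11 ]), array([ 0.374, -0.04 ])]
stop [(array([360., 306.]), 0.76), (array([148., 230.]), 0.29)] [array([0.648, 0.049]), array([ 0.376, -0.464])]
brass_bar [(array([199., 259.]), 0.82)] [array([ 0.481, -0.318])]
screw_jar [] []
tape [(array([436., 202.]), 0.74)] [array([0.305, 0.302])]
battery [(array([503., 334.]), 0.85)] [array([0.737, 0.338])]
drill [] []
top [ 0.3177398  -0.00667661  1.60760104] 3 44.495581769762204
jig [(array([296., 234.]), 0.79), (array([376., 264.]), 0.57)] [array([0.535, 0.048]), array([ 0.455, -0.173])]
fence [(array([297., 214.]), 0.88)] [array([0.588, 0.044])]

[... 186 characters left out ...]
(array([478., 293.]), 0.62)] [array([0.575, 0.136]), array([ 0.744, -0.215]), array([ 0.374, -0.446])]
work_mid [(array([372., 262.]), 0.86), (array([404., 326.]), 0.81), (array([350., 208.]), 0.72)] [array([ 0.458, -0.161]), array([ 0.285, -0.248]), array([ 0.609, -0.102])]
stop [(array([295., 195.]), 0.52)] [array([0.645, 0.052])]
brass_bar [(array([430., 257.]), 0.58)] [array([ 0.475, -0.325])]
screw_jar [(array([168., 204.]), 0.7)] [array([0.62 , 0.411])]
tape [(array([199., 313.]), 0.71)] [array([0.315, 0.311])]
battery [(array([196., 163.]), 0.67), (array([479., 291.]), 0.43)] [array([0.738, 0.333]), array([ 0.381, -0.46 ])]
drill [(array([391., 163.]), 0.71)] [array([ 0.743, -0.216])]
```

View pics/scene0.png

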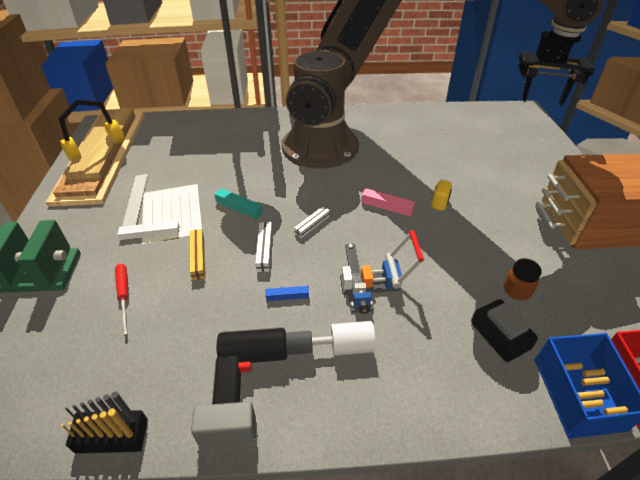

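View pics/top0.png

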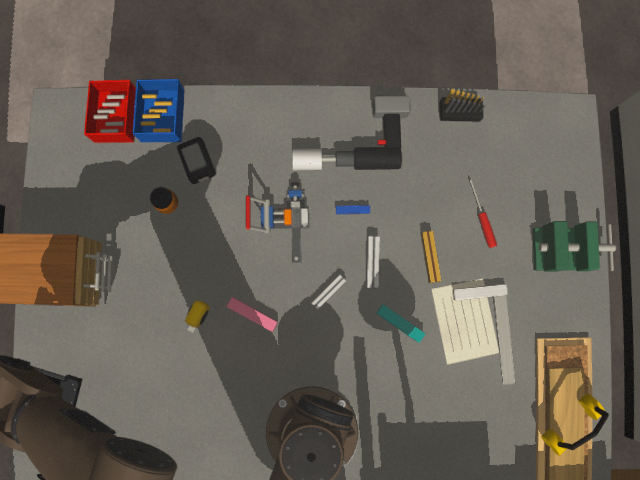

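```bash
python3 - <<'E'
from h import *
s=bot.state();q=s["ee_rot"];print(Ro.from_quat([q[1],q[2],q[3],q[0]]).as_matrix().round(3),s["clock"])
p=viewer.capture("wrist");save(p,"w0");print(p["origin"],R(p).round(3),p["vertical_fov"])
E
```

```text
[[ 0.239  0.    -0.971]
 [ 0.971  0.     0.239]
 [ 0.    -1.    -0.   ]] 1.3
[0.07249654 0.62684681 0.3849336 ] [[ 0.239 -0.931 -0.274]
 [ 0.971  0.23   0.067]
 [ 0.    -0.283  0.959]] 70.24291871124996
```

Call:
step_arm(
  rows=[
    [30,-40,0,0],
    [35,-41,0,0],
    [35,-41,0,0],
    [35,-41,0,0],
    [35,-41,0,0],
  ],
)

```text
clock: 1.77
tool_pos: [0.2828, 0.4445, 0.2139]
ee_rot: [0.555, -0.554, -0.439, 0.438]
contact_force: [-0.0, 0.4, 0.2]
gripper_width: 0.0953
```

View pics/w0.png

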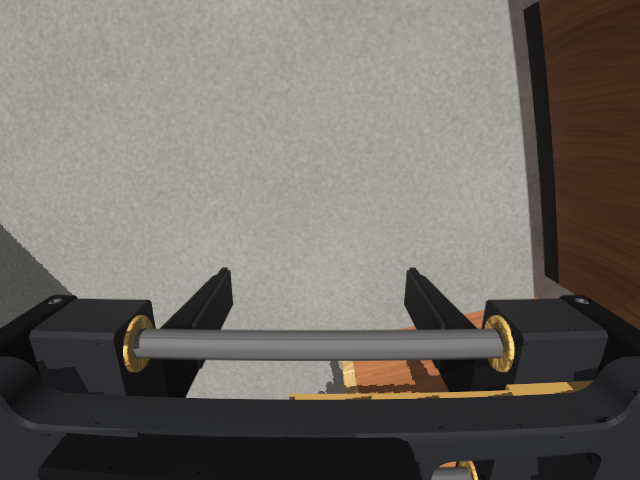

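Call:
step_arm(
  rows=[
    [38,-38,10,3],
    [38,-38,10,3],
    [38,-38,10,3],
    [38,-38,10,3],
    [38,-38,0,2],
  ],
)

```text
clock: 2.18
tool_pos: [0.4271, 0.2973, 0.2453]
ee_rot: [-0.494, 0.494, 0.506, -0.505]
contact_force: [0.6, -0.1, 0.2]
gripper_width: 0.0948
```

Call:
step_arm(
  rows=[
    [38,-38,0,0],
    [38,-38,0,0],
    [38,-38,0,0],
    [36,-38,0,0],
    [0,0,0,0],
  ],
)

```text
clock: 2.6
tool_pos: [0.5472, 0.1733, 0.246]
ee_rot: [-0.494, 0.495, 0.507, -0.504]
contact_force: [-0.8, 0.1, -0.5]
gripper_width: 0.095
```

```bash
python3 - <<'E'
from h import *
p=viewer.capture("wrist");save(p,"w1");print(p["origin"],bot.state()["tool_pos"],bot.state()["clock"])
for l in ["jig","fence","lever_bar","lever_hinge","stop","jaw"]:
        r=finder.tip_of(p,l)
        print(l,[(np.round(a["at"]),round(a["p"],2)) for a in r[:3]], [np.round(atz(p,a["at"],{"fence":.025,"work_mid":.015,"lever_hinge":.04,"lever_bar":.1137,"stop":.008}.get(l,0)),3)[:2] for a in r[:3]])
E
```

```text
[0.46691022 0.17201303 0.41586423] [0.54542223 0.17501954 0.24593232] 2.65
jig [(array([217., 188.]), 0.91)] [array([0.535, 0.05 ])]
fence [(array([198., 231.]), 0.82)] [array([0.583, 0.031])]
lever_bar [(array([316., 256.]), 0.81)] [array([0.578, 0.173])]
lever_hinge [] []
stop [(array([225., 274.]), 0.77)] [array([0.645, 0.056])]Traceback (most recent call last):
  File "<stdin>", line 4, in <module>
ValueError: it knows: battery, brass_bar, drill, driver, fence, jig, lever_bar, lever_hinge, screw_jar, square, stop, tape, work_mid
```

View pics/w1.png

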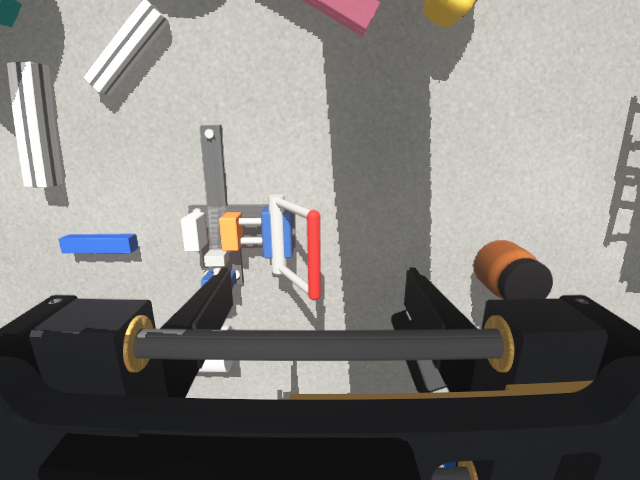

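Call:
step_arm(
  rows=[
    [34,-30,0,0],
    [34,-30,0,0],
    [24,-20,0,0],
    [0,0,0,0],
  ],
)

```text
clock: 3.23
tool_pos: [0.6323, 0.1043, 0.2484]
ee_rot: [-0.489, 0.49, 0.512, -0.508]
contact_force: [0.3, 0.5, -0.3]
gripper_width: 0.0951
```

```bash
python3 - <<'E'
from h import *
p=viewer.capture("wrist");save(p,"w2");print(p["origin"],bot.state()["tool_pos"],bot.state()["clock"])
for l in ["jig","fence","lever_bar","lever_hinge","stop"]:
        r=finder.tip_of(p,l)
        print(l,[(np.round(a["at"],1),round(a["p"],2)) for a in r[:3]], [np.round(atz(p,a["at"],{"fence":.025,"work_mid":.015,"lever_hinge":.04,"lever_bar":.1137,"stop":.008}.get(l,0)),3)[:2] for a in r[:3]])
np.save("w2.npy",p,allow_pickle=True)
im=np.array(p["pixels"])[100:400,150:450,::-1]; cv2.imwrite("pics/w2z.png",cv2.resize(im,(600,600),interpolation=2))
E
```

```text
[0.55198743 0.10132388 0.41817798] [0.63065879 0.10578247 0.2482951 ] 3.2833
jig [(array([274. , 116.6]), 0.87), (array([343.5, 158.2]), 0.44)] [array([0.536, 0.051]), array([0.58 , 0.135])]
fence [(array([258.2, 159.9]), 0.94)] [array([0.584, 0.036])]
lever_bar [(array([397.6, 171.9]), 0.57)] [array([0.582, 0.174])]
lever_hinge [(array([342.4, 157.9]), 0.7), (array([83.4, 42.4]), 0.58)] [array([0.577, 0.13 ]), array([ 0.466, -0.145])]
stop [(array([275.2, 210.9]), 0.69)] [array([0.647, 0.054])]
```

View pics/w2.png

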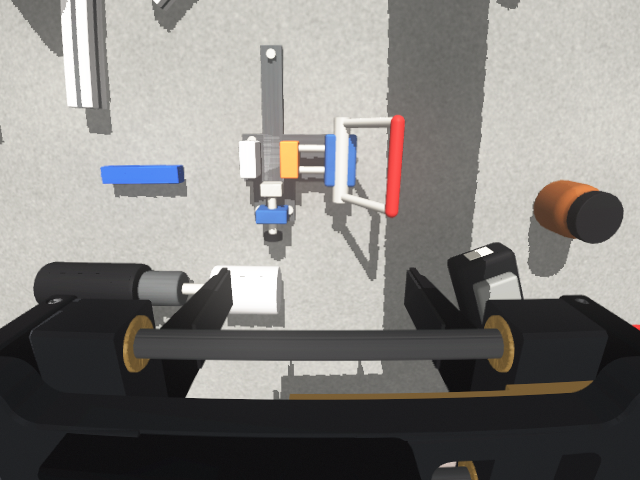

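View pics/w2z.png

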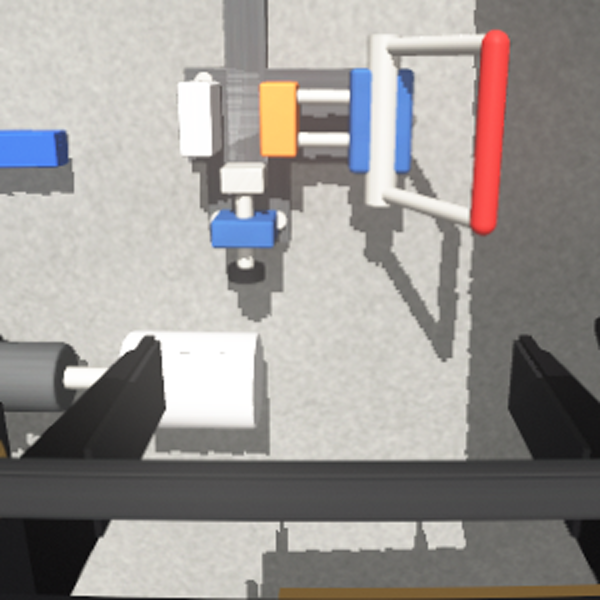

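```bash
cat > fit.py <<'E'
from h import *
from scipy.optimize import least_squares
P={"jig":(0,0,0),"fence":(48,-15,25),"lever_bar":(48,120.3,113.7),"lever_hinge":(48,78,40),"stop":(112,0,8)}
obs=[]
w2=np.load("w2.npy",allow_pickle=True).item()
man=[((-75,12,8),(282,45.5)),((-75,-12,8),(262,45)),((9,120.3,113.7+6),(398,116)),((87,120.3,113.7),(392,215))]
for n in ["top","scene"]:
    p=viewer.capture(n)
    for l in P:
        for a in finder.tip_of(p,l)[:1]: obs.append((p,np.array(P[l])/1e3,a["at"],1 if n=="scene" else .8,n+l))
for l in P:
    for a in finder.tip_of(viewer.capture("wrist"),l)[:1]: obs.append((w2,np.array(P[l])/1e3,a["at"],1,"w2"+l))
for X,uv in man: obs.append((w2,np.array(X)/1e3,uv,1,"man"))
def world(t,X):
    c,s=np.cos(t[2]),np.sin(t[2]); return np.array([t[0]+c*X[0]-s*X[1],t[1]+s*X[0]+c*X[1],X[2]])
def res(t): return np.concatenate([(proj(p,world(t,X))[0]-np.array(uv))*2*w for p,X,uv,w,_ in obs])
r=least_squares(res,[.535,.05,.0],loss="soft_l1",f_scale=3)
print(r.x,np.degrees(r.x[2]))
for o,e in zip(obs,res(r.x).reshape(-1,2)): print(o[4],e.round(1)/2/o[3])
E
python3 fit.py
```

```text
[0.5364401  0.04898806 0.02196408] 1.2584490891245723
topfence [-0.8125 -0.4375]
topstop [ 1.5625 -3.6875]
scenejig [-0.7  2.1]
scenefence [-1.2  0.6]
scenelever_bar [1.4 1.1]
scenelever_hinge [ 2.6  -1.75]
scenestop [1.15 1.85]
w2jig [ 3.8 -3.8]
w2fence [ 0.4  -1.65]
w2lever_bar [ 0.55 -1.8 ]
w2lever_hinge [1.75 0.45]
w2stop [-2.   -2.15]
man [-0.3  0.9]
man [-2.1  1.2]
man [-0.    9.25]
man [-2.25 -1.2 ]
```

Call:
step_arm(
  rows=[
    [-24,32,-20,0],
    [-24,32,-25,0],
    [0,0,-20,0],
    [0,0,0,0],
  ],
  claw=0,
)

```text
clock: 4.97
tool_pos: [0.5827, 0.1686, 0.1845]
ee_rot: [-0.489, 0.492, 0.513, -0.506]
contact_force: [-0.3, -1.2, -0.1]
gripper_width: 0.0736
```

```bash
sed -i 's/((9,120.3,113.7+6),(398,116))/((3,120.3,113.7),(398,116))/; s/((87,120.3,113.7),(392,215))/((93,120.3,113.7),(392,215))/; s/finder.tip_of(viewer.capture("wrist"),l)/[]/' fit.py; python3 fit.py
python3 - <<'E'
from h import *
s=bot.state();q=s["ee_rot"];M=Ro.from_quat([q[1],q[2],q[3],q[0]]).as_matrix();print(s["tool_pos"],np.degrees(np.arctan2(M[1,0],M[0,0])),s["contact_force"],s["gripper_width"],s["clock"])
p=viewer.capture("scene");save(p,"s3")
im=np.array(p["pixels"])[180:330,320:520,::-1]; cv2.imwrite("pics/s3z.png",cv2.resize(im,(800,600),interpolation=2))
E
```

```text
[0.53396119 0.05019997 0.02733515] 1.5661889247098197
topjig [-1.5625 -2.0625]
topfence [1.5625 0.875 ]
toplever_hinge [ 1.625  -2.4375]
topstop [ -1.5    -43.6875]
scenefence [-0.25  1.95]
scenelever_bar [0.35 0.7 ]
scenestop [1.5  1.75]
man [ 0.5  -1.55]
man [-1.4 -1.1]
man [ 0.65 -1.6 ]
man [-0.6  1.9]
[0.58472633 0.16775779 0.1877441 ] 92.06936981148493 [-4.90481998e-01 -1.18412806e-04 -4.85433576e-02] 0.025936494001587245 5.5667
```

View pics/s3z.png

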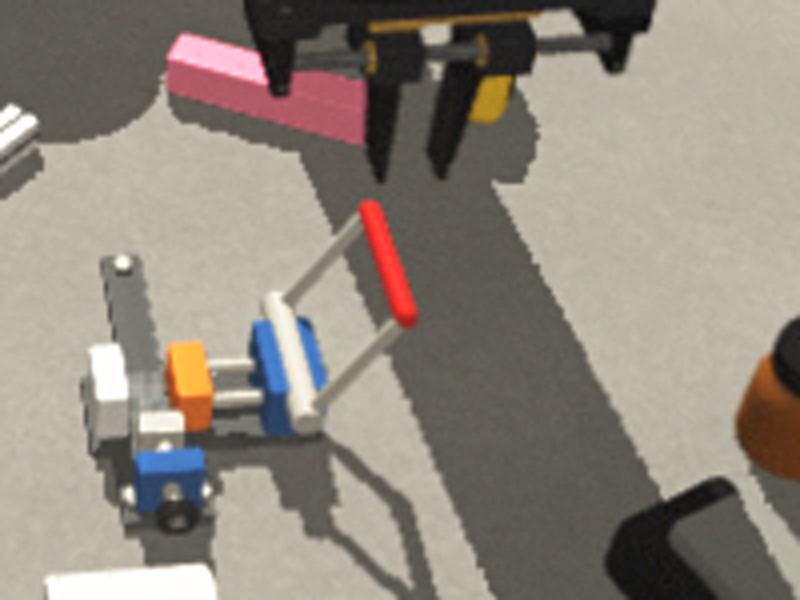

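Call:
step_arm(
  rows=[
    [-3,3,-20,0],
    [-2,1,-20,0],
    [0,0,-15,0],
    [0,0,-3,0],
    [0,0,0,0],
  ],
)

```text
clock: 6.03
tool_pos: [0.5803, 0.1719, 0.1292]
ee_rot: [-0.488, 0.494, 0.514, -0.503]
contact_force: [1.7, 0.2, -0.0]
gripper_width: 0.0006
```

```bash
python3 - <<'E'
from h import *
s=bot.state();print(s["tool_pos"],s["contact_force"],s["gripper_width"],s["clock"])
p=viewer.capture("scene");save(p,"s4")
im=np.array(p["pixels"])[180:330,320:520,::-1]; cv2.imwrite("pics/s4z.png",cv2.resize(im,(800,600),interpolation=2))
p=viewer.capture("wrist");save(p,"w4")
E
```

```text
[0.58028926 0.1718812  0.12915607] [ 1.67843328  0.20130694 -0.01909896] 0.0005700779032523739 6.0333
```

View pics/s4z.png

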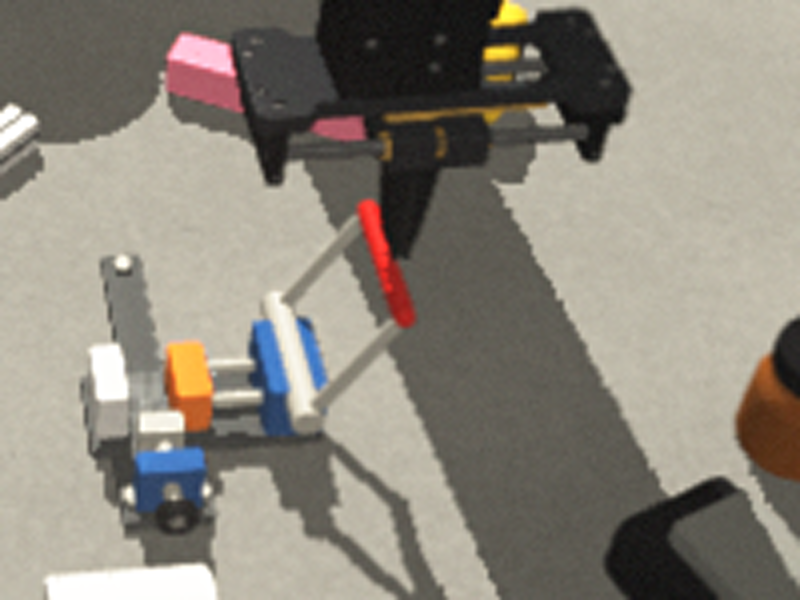

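View pics/w4.png

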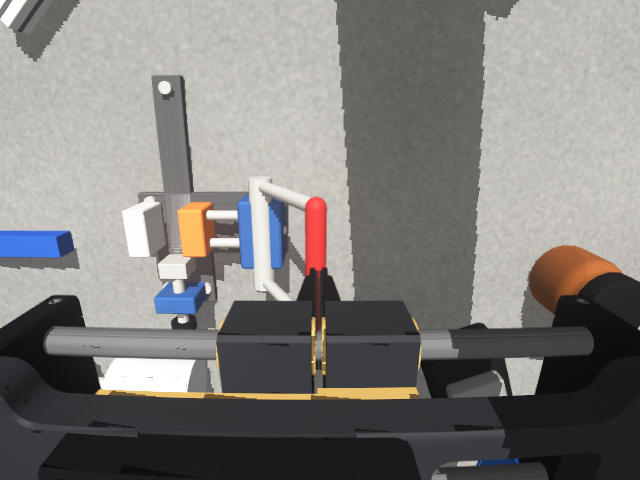

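Call:
step_arm(
  rows=[
    [0,0,-8,0],
    [0,1,-3,0],
    [0,3,-3,0],
    [0,5,-4,0],
    [0,4,-4,0],
  ],
)

```text
clock: 6.55
tool_pos: [0.5838, 0.1858, 0.1128]
ee_rot: [-0.486, 0.496, 0.518, -0.5]
contact_force: [-3.3, -1.6, 8.5]
gripper_width: 0.0003
```

Call:
step_arm(
  rows=[
    [0,1,-5,0],
    [-1,2,-5,0],
    [-1,2,-5,0],
    [-1,2,-5,0],
    [0,2,-5,0],
  ],
)

```text
clock: 6.97
tool_pos: [0.5839, 0.2016, 0.0975]
ee_rot: [-0.485, 0.498, 0.523, -0.493]
contact_force: [-4.9, 2.3, 14.0]
gripper_width: 0.0002
```

```bash
python3 - <<'E'
from h import *
s=bot.state();q=s["ee_rot"];M=Ro.from_quat([q[1],q[2],q[3],q[0]]).as_matrix();print(M.round(3),s["tool_pos"],s["contact_force"])
p=viewer.capture("scene")
im=np.array(p["pixels"])[180:330,320:520,::-1]; cv2.imwrite("pics/s5z.png",cv2.resize(im,(800,600),interpolation=2))
p=viewer.capture("wrist");save(p,"w5")
s=bot.state();print(s["tool_pos"],s["contact_force"])
E
```

```text
[[-0.034  0.043 -0.998]
 [ 0.999  0.018 -0.033]
 [ 0.016 -0.999 -0.044]] [0.58389296 0.20162753 0.09748024] [-4.90827718  2.27355576 13.98700135]
[0.58365399 0.20190615 0.09699552] [-4.9726602  3.9147134 12.4634354]
```

View pics/s5z.png

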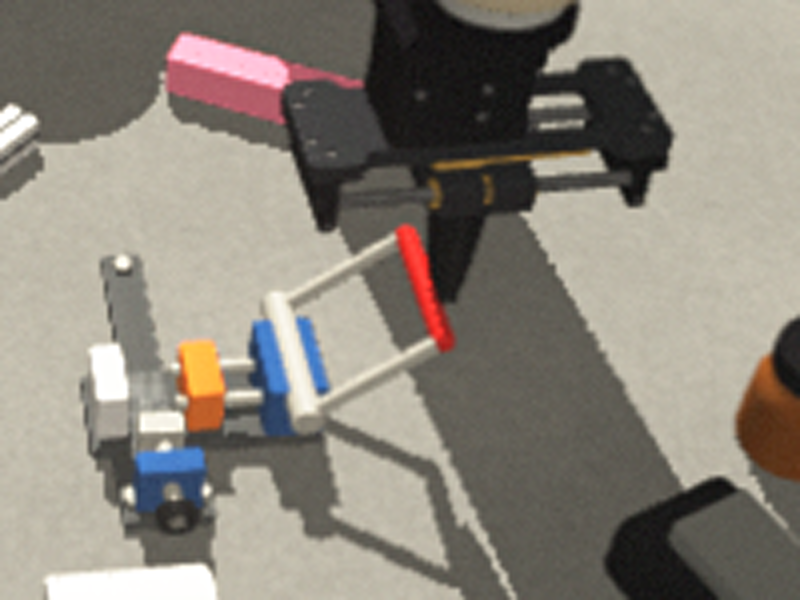

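View pics/w5.png

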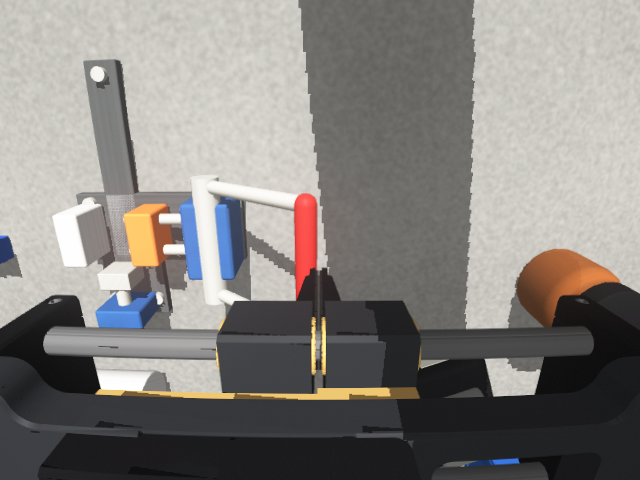

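Call:
step_arm(
  rows=[
    [0,-5,5,0],
    [0,-5,3,0],
    [0,-2,0,0],
  ],
)

```text
clock: 7.32
tool_pos: [0.5843, 0.192, 0.1082]
ee_rot: [-0.484, 0.498, 0.525, -0.492]
contact_force: [-1.4, 1.9, 8.1]
gripper_width: 0.0005
```

```bash
cat > look.py <<'E'
from h import *
import sys
n=sys.argv[1]
s=bot.state();q=s["ee_rot"];M=Ro.from_quat([q[1],q[2],q[3],q[0]]).as_matrix()
p=viewer.capture("wrist");save(p,n)
s=bot.state();print(s["tool_pos"].round(4),s["contact_force"].round(1),s["gripper_width"].round(4),s["clock"]);print(M[:,1].round(3),"yaw",np.degrees(np.arctan2(M[1,0],M[0,0])).round(2))
E
python3 look.py w6
```

```text
Traceback (most recent call last):
  File "look.py", line 6, in <module>
    s=bot.state();print(s["tool_pos"].round(4),s["contact_force"].round(1),s["gripper_width"].round(4),s["clock"]);print(M[:,1].round(3),"yaw",np.degrees(np.arctan2(M[1,0],M[0,0])).round(2))
                                                                           ^^^^^^^^^^^^^^^^^^^^^^^^
AttributeError: 'float' object has no attribute 'round'
```

View pics/w6.png

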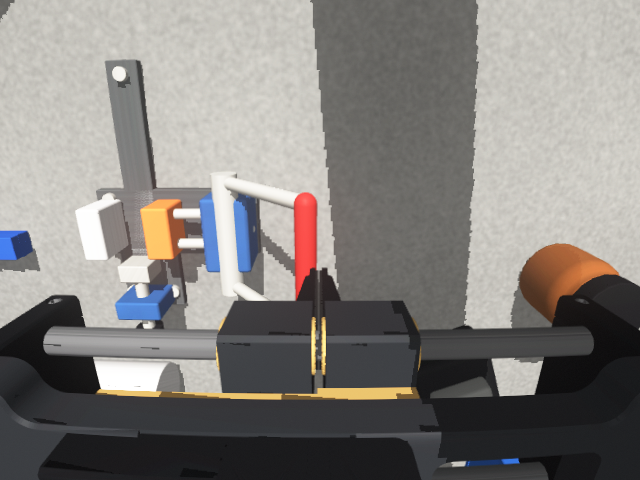

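Call:
step_arm(
  rows=[
    [0,-3,15,0],
    [0,-8,20,0],
    [0,-8,5,0],
    [0,0,0,0],
    [0,0,0,0],
  ],
  claw=0.45,
)

```text
clock: 7.78
tool_pos: [0.5847, 0.1727, 0.1503]
ee_rot: [-0.484, 0.498, 0.526, -0.491]
contact_force: [0.4, -0.5, 0.9]
gripper_width: 0.0285
```

```bash
sed -i 's/s\["gripper_width"\].round(4)/round(s["gripper_width"],4)/' look.py; python3 look.py w7
```

```text
[0.5846 0.1727 0.1499] [ 0.1 -0.5 -0.2] 0.0324 7.8333
[ 0.049  0.021 -0.999] yaw 92.05
```

View pics/w7.png

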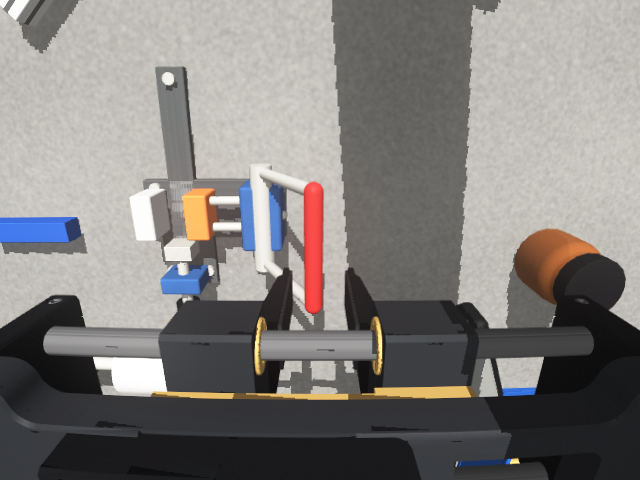

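Call:
step_arm(
  rows=[
    [-1,0,-18,0],
    [-1,0,-18,0],
    [0,0,-14,0],
    [0,0,0,0],
  ],
  claw=0.45,
)

```text
clock: 8.17
tool_pos: [0.5819, 0.1734, 0.0959]
ee_rot: [-0.484, 0.498, 0.526, -0.492]
contact_force: [-0.1, -0.9, -0.1]
gripper_width: 0.0427
```

Call:
step_arm(
  rows=[
    [0,0,0,0],
    [0,0,0,0],
    [0,0,0,0],
    [0,0,0,0],
    [0,0,0,0],
  ],
  claw=0,
  grip_force=30,
)

```text
clock: 8.58
tool_pos: [0.5816, 0.1736, 0.0956]
ee_rot: [-0.484, 0.497, 0.525, -0.493]
contact_force: [0.3, -8.8, -8.3]
gripper_width: 0.0148
```

```bash
python3 look.py w8
```

```text
[0.5814 0.1732 0.0953] [ 0.7 -6.2 -4.7] 0.0114 8.6333
[ 0.045  0.02  -0.999] yaw 92.09
```

View pics/w8.png

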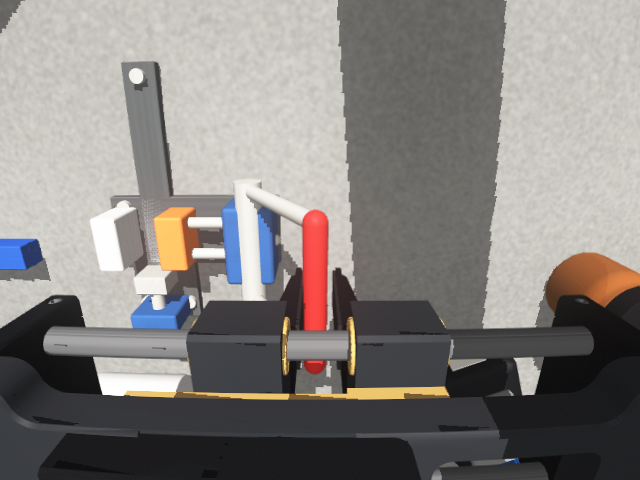

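Call:
step_arm(
  rows=[
    [0,7,-5,0],
    [0,7,-6,0],
    [0,6,-7,0],
    [0,5,-8,0],
  ],
)

```text
clock: 8.97
tool_pos: [0.5831, 0.195, 0.0743]
ee_rot: [-0.482, 0.5, 0.525, -0.492]
contact_force: [-6.5, -1.2, 14.8]
gripper_width: 0.0115
```

Call:
step_arm(
  rows=[
    [0,6,-9,0],
    [0,5,-9,0],
    [0,4,-9,0],
  ],
)

```text
clock: 9.22
tool_pos: [0.5829, 0.208, 0.0507]
ee_rot: [-0.481, 0.501, 0.524, -0.493]
contact_force: [-3.9, -11.2, 9.4]
gripper_width: 0.0115
```

Call:
step_arm(
  rows=[
    [0,4,-8,0],
    [0,2,-8,0],
  ],
)

```text
clock: 9.38
tool_pos: [0.5825, 0.2118, 0.0359]
ee_rot: [-0.48, 0.501, 0.524, -0.494]
contact_force: [-2.3, -3.8, 6.7]
gripper_width: 0.011
```

```bash
python3 look.py w9
```

```text
[0.582  0.212  0.0345] [-1.3 -4.   0.9] 0.0116 9.4333
[ 0.051  0.009 -0.999] yaw 92.08
```

View pics/w9.png

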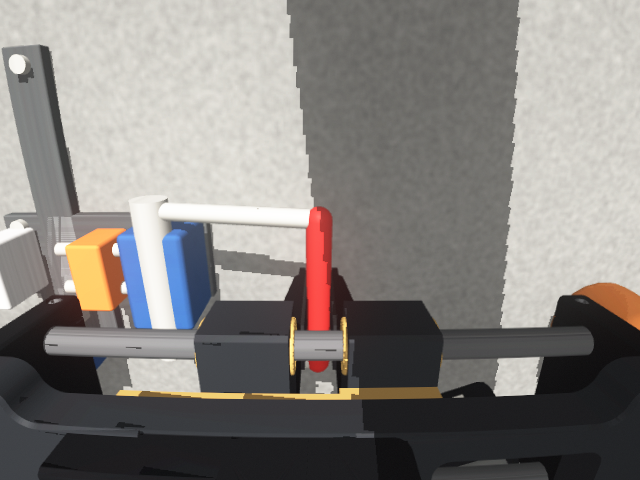

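Call:
step_arm(
  rows=[
    [0,0,-4,0],
    [0,0,-2,0],
  ],
)

```text
clock: 9.6
tool_pos: [0.5824, 0.2125, 0.0294]
ee_rot: [-0.48, 0.501, 0.524, -0.494]
contact_force: [-2.9, 0.3, 2.3]
gripper_width: 0.0111
```

Call:
step_arm(
  rows=[
    [0,0,-2,0],
  ],
)

```text
clock: 9.68
tool_pos: [0.5824, 0.2127, 0.0277]
ee_rot: [-0.48, 0.501, 0.524, -0.493]
contact_force: [-2.0, -0.8, 0.8]
gripper_width: 0.0107
```

```bash
python3 look.py w10; python3 - <<'E'
from h import *
p=viewer.capture("scene")
im=np.array(p["pixels"])[180:330,320:520,::-1]; cv2.imwrite("pics/s10z.png",cv2.resize(im,(800,600),interpolation=2))
E
```

```text
[0.5822 0.2127 0.0272] [-1.8  1.3 -0.1] 0.0113 9.7333
[ 0.051  0.01  -0.999] yaw 92.05
```

View pics/s10z.png

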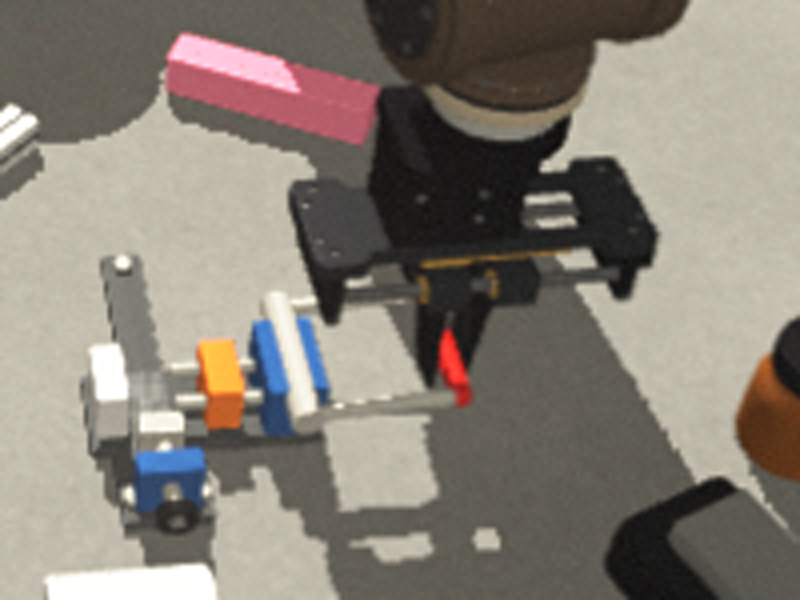

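Call:
step_arm(
  rows=[
    [0,0,-2,0],
    [0,0,0,0],
  ],
)

```text
clock: 9.95
tool_pos: [0.5823, 0.2128, 0.0254]
ee_rot: [-0.48, 0.501, 0.524, -0.494]
contact_force: [-1.9, 0.5, -0.5]
gripper_width: 0.011
```

Call:
step_arm(
  rows=[
    [0,0,0,0],
    [0,0,0,0],
    [0,0,0,0],
    [0,0,0,0],
  ],
  claw=0.4,
)

```text
clock: 10.28
tool_pos: [0.5832, 0.2127, 0.0256]
ee_rot: [-0.48, 0.502, 0.524, -0.493]
contact_force: [0.1, -0.9, 1.1]
gripper_width: 0.0328
```

Call:
step_arm(
  rows=[
    [0,0,12,0],
    [0,0,25,0],
    [0,0,35,0],
    [0,-20,35,0],
  ],
)

```text
clock: 10.62
tool_pos: [0.5799, 0.1934, 0.1311]
ee_rot: [-0.482, 0.499, 0.521, -0.497]
contact_force: [-0.1, 0.0, 1.1]
gripper_width: 0.0379
```

```bash
python3 look.py w11; python3 - <<'E'
from h import *
p=viewer.capture("scene")
im=np.array(p["pixels"])[180:330,320:520,::-1]; cv2.imwrite("pics/s11z.png",cv2.resize(im,(800,600),interpolation=2))
E
```

```text
[0.5825 0.1901 0.1381] [ 4.  -1.7  5.5] 0.038 10.6667
[ 0.041  0.008 -0.999] yaw 92.15
```

View pics/s11z.png

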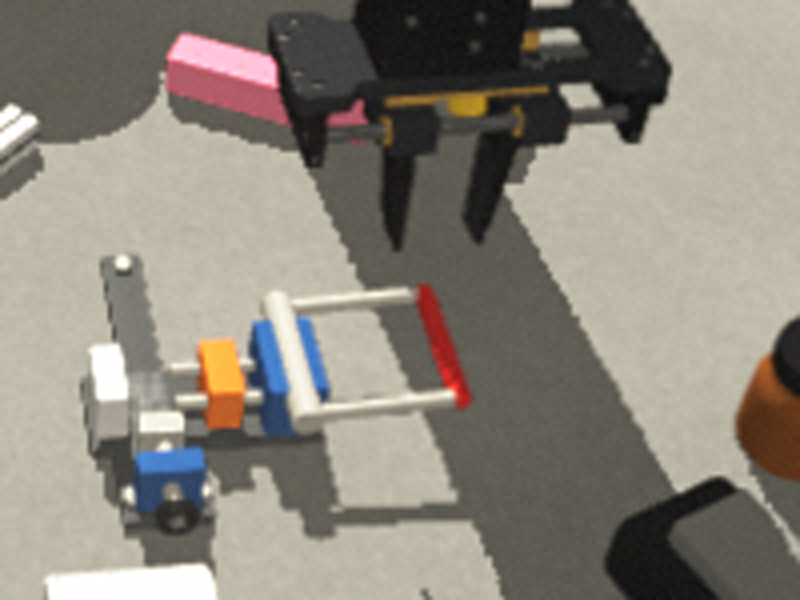

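View pics/w11.png

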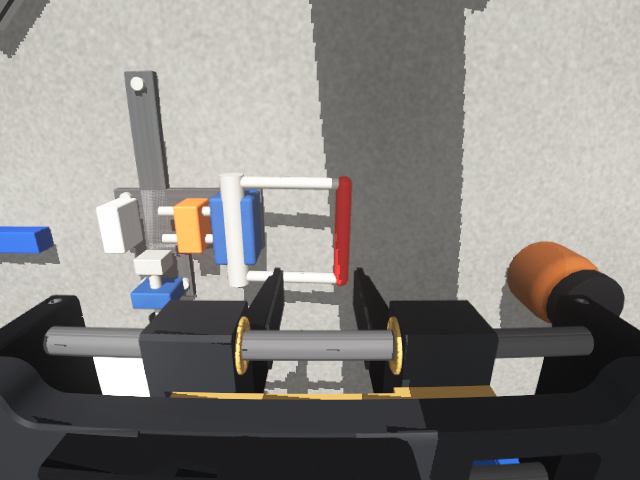

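Call:
step_arm(
  rows=[
    [-8,-40,20,0],
    [-8,-40,20,0],
    [-8,-40,20,0],
    [-8,-40,10,0],
    [-8,-40,0,0],
  ],
  claw=0.7,
)

```text
clock: 11.13
tool_pos: [0.5432, 0.0024, 0.2041]
ee_rot: [-0.477, 0.501, 0.527, -0.494]
contact_force: [1.0, -0.3, 0.2]
gripper_width: 0.0646
```

Call:
step_arm(
  rows=[
    [-8,-40,0,0],
    [-8,-40,0,0],
    [-4,-40,0,0],
    [0,-20,0,0],
    [0,0,0,0],
  ],
)

```text
clock: 11.55
tool_pos: [0.5197, -0.1478, 0.2072]
ee_rot: [-0.477, 0.504, 0.526, -0.493]
contact_force: [0.3, 1.2, 0.4]
gripper_width: 0.0666
```

```bash
python3 look.py w12; python3 - <<'E'
from h import *
p=viewer.capture("wrist");np.save("w12.npy",p,allow_pickle=True);q=viewer.capture("top")
for a in (p,q):
    for r in finder.tip_of(a,"work_mid"): print(r["at"],round(r["p"],2),atz(a,r["at"],.015).round(4))
E
```

```text
[ 0.5197 -0.1464  0.2071] [ 0.3 -0.3  0.2] 0.0664 11.6
[ 0.06   0.007 -0.998] yaw 92.19
[346.8, 271.7] 0.83 [ 0.6034 -0.1078  0.015 ]
[634.8, 15.9] 0.71 [0.3163 0.1631 0.015 ]
[305.6, 145.2] 0.7 [ 0.4624 -0.1593  0.015 ]
[432.4, 62.9] 0.67 [ 0.379  -0.0394  0.015 ]
[471.8, 264.1] 0.63 [0.589  0.0383 0.015 ]
[400.3, 324.6] 0.96 [ 0.2896 -0.2369  0.015 ]
[353.1, 210.3] 0.68 [ 0.6019 -0.1087  0.015 ]
```

View pics/w12.png

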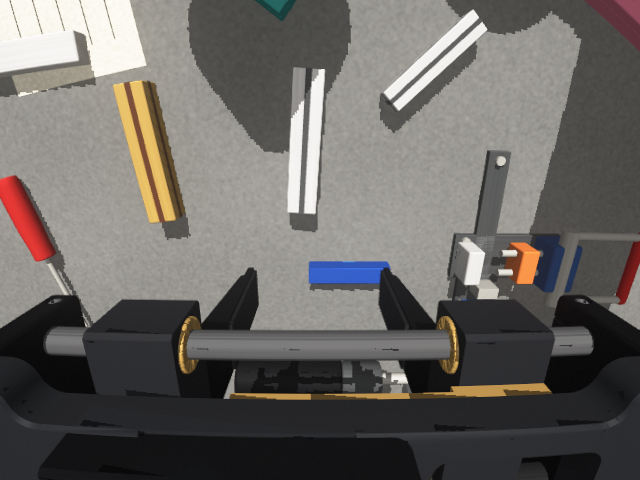

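```bash
python3 - <<'E'
from h import *
p=np.load("w12.npy",allow_pickle=True).item()
im=np.array(p["pixels"])[50:240,240:350,::-1]; cv2.imwrite("pics/w12z.png",cv2.resize(im,None,fx=3,fy=3,interpolation=2))
C=[atz(p,uv,.03)[:2]for uv in [(294,68),(325,69),(288,213),(316,214)]]
for c in C: print(c.round(4))
C=np.array(C); print(C.mean(0)); d=C[2:].mean(0)-C[:2].mean(0); print(np.hypot(*d),np.degrees(np.arctan2(d[1],d[0])))
j=[atz(p,uv,.008)[:2] for uv in [(487,151),(510,152)]]; print(j)
E
```

```text
[ 0.3916 -0.1715]
[ 0.3914 -0.143 ]
[ 0.5307 -0.1754]
[ 0.5307 -0.1462]
[ 0.46112599 -0.15904824]
0.13925704485133034 -1.4525159375888324
[array([0.46016561, 0.03369573]), array([0.45977104, 0.05952266])]
```

View pics/w12z.png

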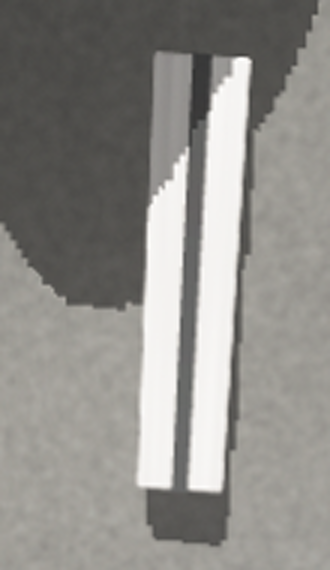

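Call:
step_arm(
  rows=[
    [-25,-4,-30,-3.7],
    [-25,-4,-40,0],
    [-24,-4,-40,0],
    [0,0,-35,0],
    [0,0,0,0],
  ],
  claw=0.6,
)

```text
clock: 12.22
tool_pos: [0.448, -0.1484, 0.0645]
ee_rot: [-0.487, 0.52, 0.514, -0.479]
contact_force: [0.8, 0.2, -0.3]
gripper_width: 0.057
```

```bash
python3 look.py w13
```

```text
[ 0.4489 -0.1486  0.067 ] [-0.3  0.2 -0.4] 0.057 12.2667
[ 0.068  0.002 -0.998] yaw 89.22
```

View pics/w13.png

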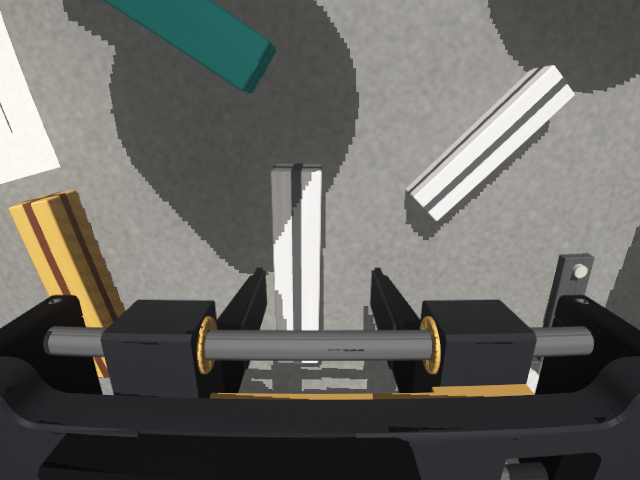

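Call:
step_arm(
  rows=[
    [-2,-11,-10,-0.7],
    [0,0,-25,0],
    [0,0,-20,0],
    [0,0,0,0],
  ],
)

```text
clock: 12.6
tool_pos: [0.4531, -0.1615, 0.0162]
ee_rot: [-0.484, 0.526, 0.513, -0.475]
contact_force: [-0.3, -0.1, -0.2]
gripper_width: 0.0568
```

```bash
python3 look.py w14
```

```text
[ 0.4535 -0.1617  0.0175] [-0.6  0.4  0.3] 0.0572 12.65
[ 0.081 -0.005 -0.997] yaw 88.74
```

View pics/w14.png

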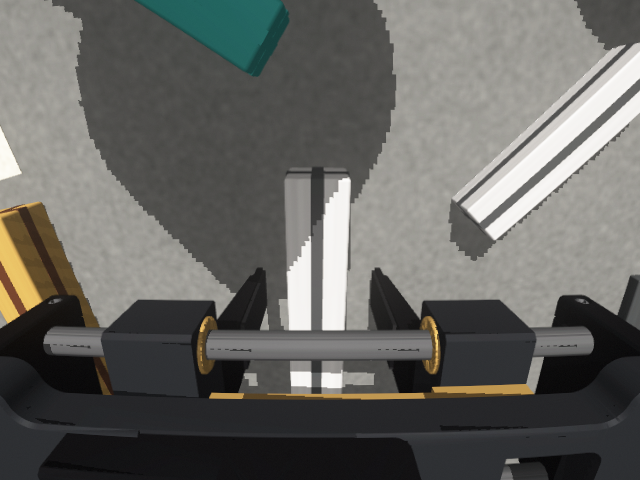

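Call:
step_arm(
  rows=[
    [-7,2,-7,0],
    [-3,1,-6,0],
    [0,0,0,0],
  ],
)

```text
clock: 12.9
tool_pos: [0.4466, -0.1601, 0.0087]
ee_rot: [-0.48, 0.529, 0.514, -0.474]
contact_force: [0.3, 0.1, 0.6]
gripper_width: 0.0569
```

Call:
step_arm(
  rows=[
    [0,0,-4,0],
    [0,0,0,0],
    [0,0,0,0],
    [0,0,0,0],
    [0,0,0,0],
  ],
  claw=0,
  grip_force=25,
)

```text
clock: 13.32
tool_pos: [0.4493, -0.1613, 0.0078]
ee_rot: [-0.478, 0.531, 0.515, -0.473]
contact_force: [-0.1, 0.7, -2.1]
gripper_width: 0.0298
```

```bash
python3 look.py w15
```

```text
[ 0.4493 -0.1613  0.0078] [ 0.8 -0.9  3.4] 0.03 13.3667
[ 0.094 -0.012 -0.995] yaw 88.79
```

Call:
step_arm(
  rows=[
    [0,0,8,0],
    [0,0,20,0],
    [0,0,30,0],
    [0,0,30,0],
    [0,0,0,0],
  ],
)

```text
clock: 13.78
tool_pos: [0.4469, -0.1602, 0.0988]
ee_rot: [-0.481, 0.528, 0.514, -0.475]
contact_force: [1.4, 0.1, -1.4]
gripper_width: 0.0298
```

```bash
python3 look.py w16
```

```text
[ 0.4464 -0.16    0.0969] [ 0.1 -1.3 -3.2] 0.0298 13.8333
[ 0.086 -0.008 -0.996] yaw 88.78
```

View pics/w16.png

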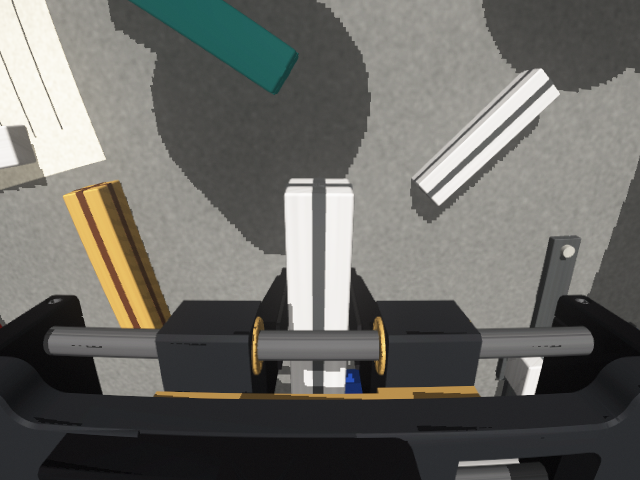

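Call:
step_arm(
  rows=[
    [10,36,0,0.5],
    [10,36,0,0.5],
    [10,36,0,0.5],
    [10,36,0,0.5],
    [10,36,0,0.5],
  ],
)

```text
clock: 14.25
tool_pos: [0.4947, 0.0204, 0.0946]
ee_rot: [-0.475, 0.519, 0.521, -0.483]
contact_force: [1.1, -0.8, -3.1]
gripper_width: 0.03
```

Call:
step_arm(
  rows=[
    [10,32,0,0],
    [0,0,0,0],
  ],
)

```text
clock: 14.42
tool_pos: [0.5047, 0.0589, 0.0926]
ee_rot: [-0.474, 0.517, 0.522, -0.485]
contact_force: [-1.4, -0.1, -2.7]
gripper_width: 0.0295
```

```bash
python3 look.py w17
```

```text
[0.5036 0.0574 0.0922] [-0.4 -0.8 -2.6] 0.0303 14.4667
[ 0.08  -0.005 -0.997] yaw 90.87
```

View pics/w17.png

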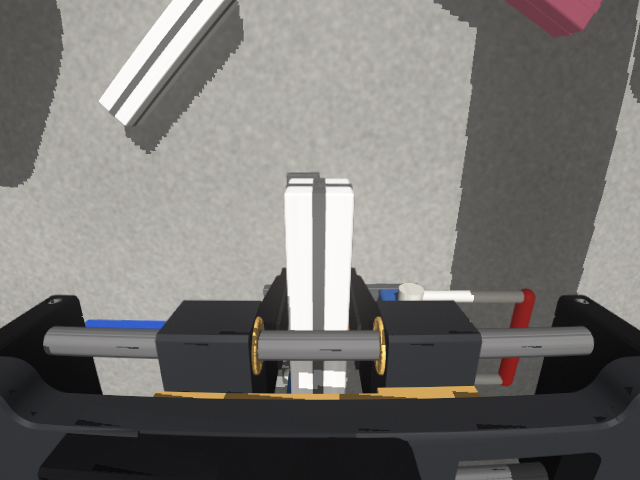

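```bash
cat > ov.py <<'E'
from h import *
import sys
def ov(p,t,name,crop,f):
    im=np.array(p["pixels"])[:,:,::-1].copy()
    y0,y1,x0,x1=crop
    big=cv2.resize(im[y0:y1,x0:x1],None,fx=f,fy=f,interpolation=cv2.INTER_CUBIC)
    c,s=np.cos(t[2]),np.sin(t[2])
    def L(a,b,col):
        W=[[t[0]+c*X[0]/1e3-s*X[1]/1e3,t[1]+s*X[0]/1e3+c*X[1]/1e3,X[2]/1e3] for X in (a,b)]
        u=(proj(p,W)+.5-np.array([x0,y0]))*f
        cv2.line(big,tuple(int(v) for v in u[0]),tuple(int(v) for v in u[1]),col,1)
    for y in(-12,12):L((-75,y,8),(105,y,8),(0,255,0))
    L((-75,-12,8),(-75,12,8),(0,255,0))
    L((28,-15,42),(68,-15,42),(0,0,255))
    for x in (28,68): L((x,-15,42),(x,-27,42),(0,0,255))
    for a,b in [((20,60),(76,60)),((76,60),(76,94)),((76,94),(20,94)),((20,94),(20,60))]: L((*a,46),(*b,46),(255,0,255))
    L((112,-18,42),(112,18,42),(255,255,0))
    cv2.imwrite("pics/"+name+".png",big)
if __name__=="__main__":
    t=[.535,.0495,np.radians(1.4)]
    ov(np.load("w2.npy",allow_pickle=True).item(),t,"ov2",(30,250,220,430),2.7)
    ov(np.load("w12.npy",allow_pickle=True).item(),t,"ov12",(130,310,430,630),3)
E
python3 ov.py
```

```text
(no output)
```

View pics/ov2.png

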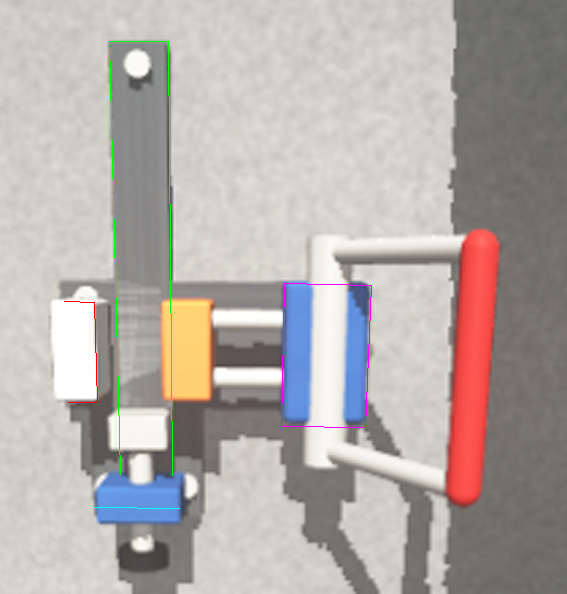

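View pics/ov12.png

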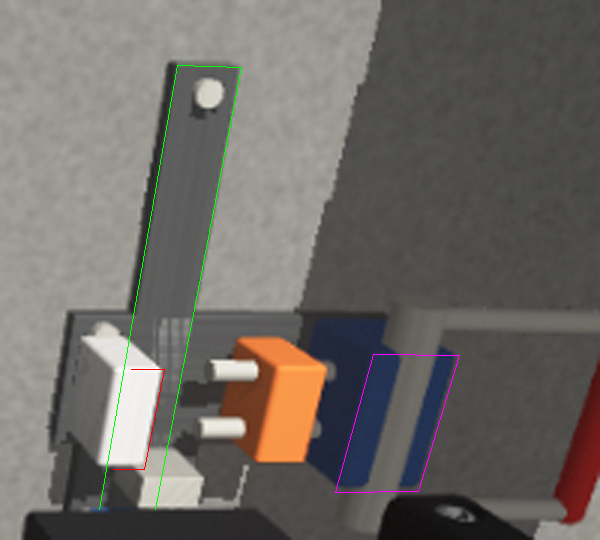

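Call:
step_arm(
  rows=[
    [0,-3,-10,0.5],
    [0,0,-15,0],
    [0,0,0,0],
  ],
)

```text
clock: 14.72
tool_pos: [0.5018, 0.0543, 0.0645]
ee_rot: [-0.473, 0.513, 0.524, -0.489]
contact_force: [-1.0, -0.2, -3.5]
gripper_width: 0.0299
```

```bash
python3 look.py w18; python3 - <<'E'
from h import *
p=viewer.capture("scene")
im=np.array(p["pixels"])[180:330,290:490,::-1]; cv2.imwrite("pics/s18z.png",cv2.resize(im,(800,600),interpolation=2))
E
```

```text
[0.5021 0.0542 0.0655] [-1.  -0.7 -3.6] 0.03 14.7667
[ 0.075 -0.004 -0.997] yaw 91.58
```

View pics/s18z.png

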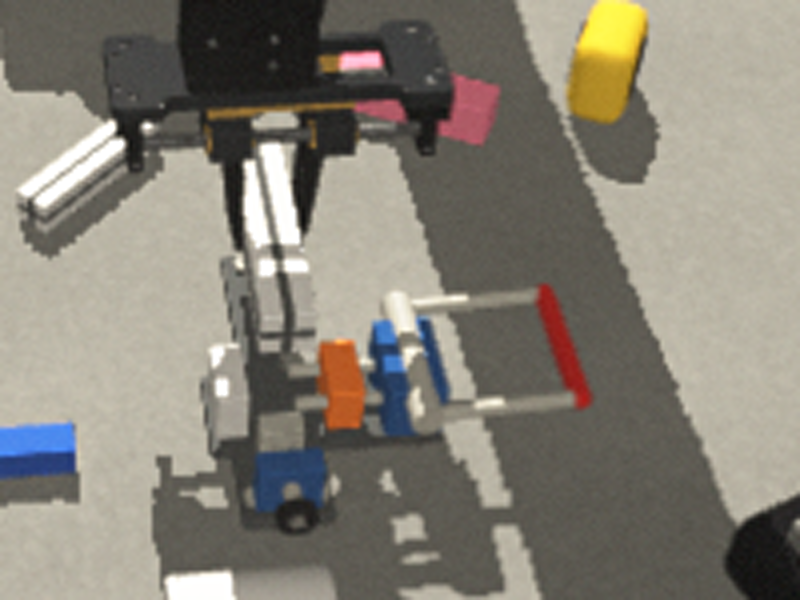

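Call:
step_arm(
  rows=[
    [0,0,-15,0],
    [0,0,-15,0],
    [0,0,-7,0],
    [0,0,0,0],
  ],
)

```text
clock: 15.15
tool_pos: [0.5036, 0.052, 0.0305]
ee_rot: [-0.472, 0.515, 0.524, -0.487]
contact_force: [-0.6, -0.8, -2.5]
gripper_width: 0.0295
```

```bash
python3 look.py w19; python3 - <<'E'
from h import *
p=viewer.capture("scene")
im=np.array(p["pixels"])[180:330,290:490,::-1]; cv2.imwrite("pics/s19z.png",cv2.resize(im,(800,600),interpolation=2))
E
```

```text
[0.5038 0.052  0.0311] [-0.9  0.3 -2.4] 0.0298 15.2
[ 0.08  -0.005 -0.997] yaw 91.36
```

View pics/s19z.png

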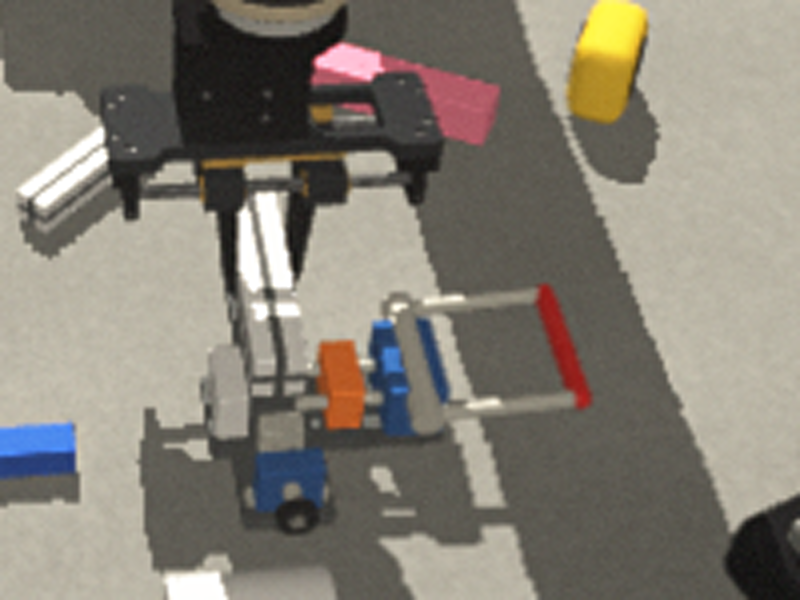

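Call:
step_arm(
  rows=[
    [0,2,-7,0],
    [0,0,-4,0],
    [0,0,0,0],
  ],
)

```text
clock: 15.5
tool_pos: [0.505, 0.054, 0.0216]
ee_rot: [-0.471, 0.516, 0.525, -0.486]
contact_force: [0.2, -0.1, -3.2]
gripper_width: 0.0298
```

Call:
step_arm(
  rows=[
    [0,0,-4,0],
    [0,0,-2,0],
  ],
)

```text
clock: 15.67
tool_pos: [0.5053, 0.0542, 0.0158]
ee_rot: [-0.471, 0.516, 0.525, -0.486]
contact_force: [-3.5, -2.6, 3.9]
gripper_width: 0.0299
```

Call:
step_arm(
  rows=[
    [0,0,-2,0],
    [0,0,0,0],
  ],
)

```text
clock: 15.83
tool_pos: [0.506, 0.0542, 0.0154]
ee_rot: [-0.47, 0.517, 0.526, -0.485]
contact_force: [-0.9, -0.2, -3.0]
gripper_width: 0.0298
```

Call:
step_arm(
  rows=[
    [5,0,0,0],
    [5,0,0,0],
    [3,0,0,0],
    [0,0,0,0],
  ],
)

```text
clock: 16.17
tool_pos: [0.5207, 0.0542, 0.0154]
ee_rot: [-0.47, 0.517, 0.526, -0.485]
contact_force: [-0.9, 0.2, -3.1]
gripper_width: 0.0298
```

Call:
step_arm(
  rows=[
    [1,-2,0,0],
    [2,-1,0,0],
  ],
)

```text
clock: 16.33
tool_pos: [0.5237, 0.0512, 0.015]
ee_rot: [-0.47, 0.517, 0.526, -0.485]
contact_force: [-0.7, 0.3, -1.5]
gripper_width: 0.0301
```

Call:
step_arm(
  rows=[
    [2,0,0,0],
  ],
)

```text
clock: 16.42
tool_pos: [0.5249, 0.0511, 0.0149]
ee_rot: [-0.47, 0.516, 0.526, -0.486]
contact_force: [-9.4, 0.2, 10.8]
gripper_width: 0.0297
```

Call:
step_arm(
  rows=[
    [2,0,0,0],
  ],
)

```text
clock: 16.5
tool_pos: [0.5262, 0.051, 0.015]
ee_rot: [-0.471, 0.516, 0.525, -0.486]
contact_force: [-4.0, -0.7, 1.8]
gripper_width: 0.0296
```

Call:
step_arm(
  rows=[
    [1,0,0,0],
  ],
)

```text
clock: 16.58
tool_pos: [0.5271, 0.0509, 0.0151]
ee_rot: [-0.471, 0.516, 0.525, -0.486]
contact_force: [-1.9, 0.5, 0.7]
gripper_width: 0.0298
```

Call:
step_arm(
  rows=[
    [1.5,0,0,0],
  ],
)

```text
clock: 16.67
tool_pos: [0.5278, 0.0509, 0.015]
ee_rot: [-0.472, 0.515, 0.525, -0.487]
contact_force: [-9.0, -1.0, 4.0]
gripper_width: 0.0297
```

Call:
step_arm(
  rows=[
    [1,0,0,0],
  ],
)

```text
clock: 16.75
tool_pos: [0.5278, 0.0508, 0.0149]
ee_rot: [-0.472, 0.515, 0.524, -0.487]
contact_force: [-7.7, 0.5, 6.8]
gripper_width: 0.0295
```

Call:
step_arm(
  rows=[
    [1,0,0,0],
  ],
)

```text
clock: 16.83
tool_pos: [0.5278, 0.0508, 0.0149]
ee_rot: [-0.473, 0.514, 0.523, -0.488]
contact_force: [-7.9, 0.0, 4.7]
gripper_width: 0.03
```

```bash
python3 look.py w20; python3 - <<'E'
from h import *
p=viewer.capture("scene")
im=np.array(p["pixels"])[180:330,290:490,::-1]; cv2.imwrite("pics/s20z.png",cv2.resize(im,(800,600),interpolation=2))
E
```

```text
[0.5278 0.0509 0.0149] [-8.5  0.5  5.3] 0.0298 16.8833
[ 0.077 -0.005 -0.997] yaw 91.36
```

View pics/s20z.png

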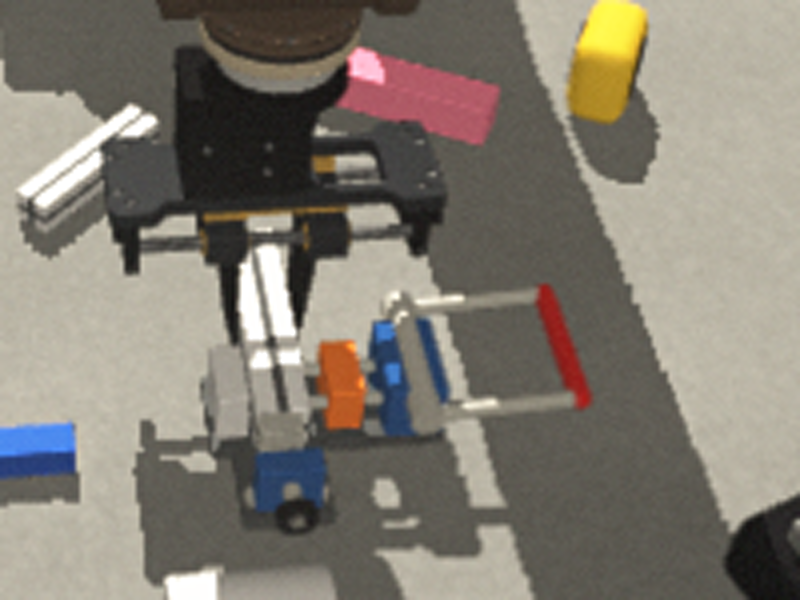

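Call:
step_arm(
  rows=[
    [1,0,0,0],
    [1,0,0,0],
    [1,0,0,0],
    [1,0,0,0],
    [1,0,0,0],
  ],
)

```text
clock: 17.35
tool_pos: [0.5278, 0.0508, 0.0149]
ee_rot: [-0.476, 0.512, 0.521, -0.49]
contact_force: [-6.3, -0.5, 3.8]
gripper_width: 0.0297
```

Call:
step_arm(
  rows=[
    [1,0,0,0],
    [1,0,0,0],
    [1,0,0,0],
    [1,0,0,0],
    [1,0,0,0],
  ],
)

```text
clock: 17.77
tool_pos: [0.5278, 0.0509, 0.0149]
ee_rot: [-0.479, 0.509, 0.518, -0.493]
contact_force: [-6.2, -0.4, 5.1]
gripper_width: 0.0302
```

Call:
step_arm(
  rows=[
    [1,0,0,0],
    [1,0,0,0],
    [1,0,0,0],
    [0.5,0,0,0],
    [0.5,0,0,0],
  ],
)

```text
clock: 18.18
tool_pos: [0.5278, 0.0509, 0.0149]
ee_rot: [-0.481, 0.507, 0.516, -0.495]
contact_force: [-5.4, -0.6, 2.2]
gripper_width: 0.0299
```

Call:
step_arm(
  rows=[
    [0,0,0,0],
    [0,0,0,0],
    [0,0,0,0],
    [0,0,0,0],
  ],
  claw=0.5,
)

```text
clock: 18.52
tool_pos: [0.5297, 0.0507, 0.0152]
ee_rot: [-0.48, 0.508, 0.517, -0.494]
contact_force: [1.2, 0.4, 0.6]
gripper_width: 0.0467
```

Call:
step_arm(
  rows=[
    [0,0,15,0],
    [0,0,25,0],
    [0,0,35,0],
    [0,0,35,0],
    [0,0,0,0],
  ],
)

```text
clock: 18.93
tool_pos: [0.5295, 0.0506, 0.1277]
ee_rot: [-0.481, 0.507, 0.516, -0.495]
contact_force: [0.3, 0.2, -0.2]
gripper_width: 0.0475
```

```bash
python3 look.py w21; python3 - <<'E'
from h import *
p=viewer.capture("scene")
im=np.array(p["pixels"])[180:330,290:490,::-1]; cv2.imwrite("pics/s21z.png",cv2.resize(im,(800,600),interpolation=2))
E
```

```text
[0.5287 0.0506 0.1254] [ 0.5 -0.5 -0.7] 0.0477 18.9833
[ 0.048 -0.004 -0.999] yaw 91.3
```

View pics/s21z.png

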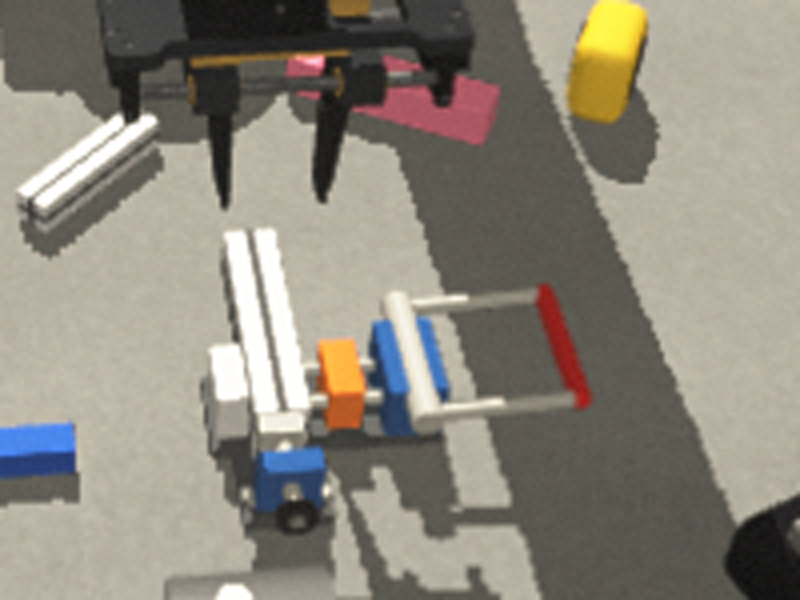

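View pics/w21.png

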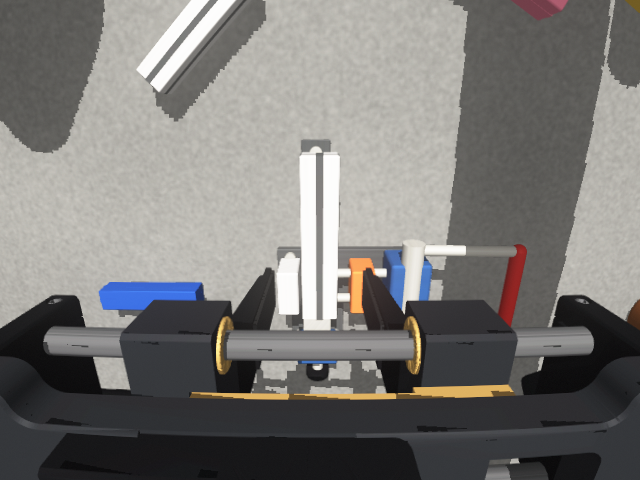

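Call:
step_arm(
  rows=[
    [13,40,5,0],
    [13,40,5,0],
    [13,40,0,0],
    [13,38,0,0],
    [0,0,0,0],
  ],
  claw=0.4,
)

```text
clock: 19.45
tool_pos: [0.5795, 0.2112, 0.1276]
ee_rot: [-0.486, 0.507, 0.512, -0.496]
contact_force: [-1.0, -0.3, -0.3]
gripper_width: 0.0381
```

```bash
python3 look.py w22
```

```text
[0.5782 0.2089 0.127 ] [-0.3 -0.7 -0.4] 0.0381 19.5
[ 0.037 -0.005 -0.999] yaw 90.84
```

View pics/w22.png

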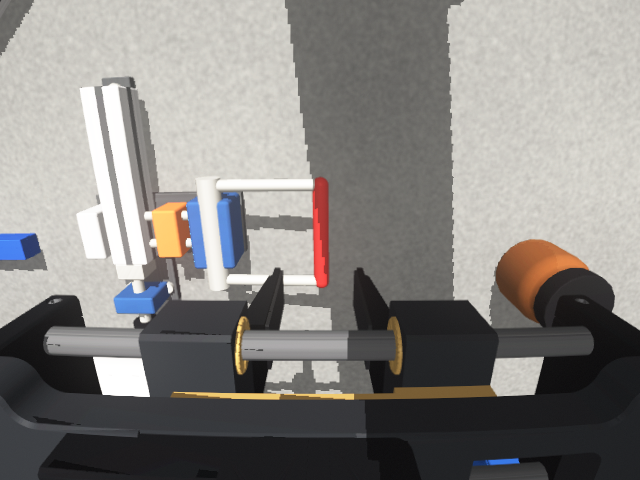

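Call:
step_arm(
  rows=[
    [2,3,-30,0],
    [1,1,-30,0],
    [0,0,-25,0],
    [0,0,-12,0],
    [0,0,0,0],
  ],
)

```text
clock: 19.92
tool_pos: [0.5779, 0.2103, 0.0206]
ee_rot: [-0.486, 0.505, 0.509, -0.499]
contact_force: [-0.7, -0.2, -0.7]
gripper_width: 0.0379
```

```bash
python3 look.py w23
```

```text
[0.5781 0.2102 0.0215] [ 0.3 -0.6 -0.5] 0.0381 19.9667
[ 0.029 -0.008 -1.   ] yaw 90.93
```

View pics/w23.png

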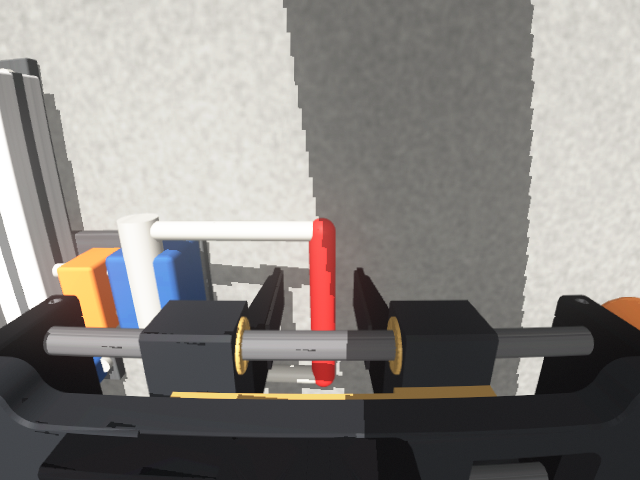

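Call:
step_arm(
  rows=[
    [0,3,4,0],
    [0,0,0,0],
  ],
)

```text
clock: 20.13
tool_pos: [0.5779, 0.2122, 0.0259]
ee_rot: [-0.487, 0.505, 0.509, -0.499]
contact_force: [0.5, -0.7, 0.2]
gripper_width: 0.0385
```

Call:
step_arm(
  rows=[
    [0,0,0,0],
    [0,0,0,0],
    [0,0,0,0],
    [0,0,0,0],
    [0,0,0,0],
  ],
  claw=0,
  grip_force=20,
)

```text
clock: 20.55
tool_pos: [0.5796, 0.2124, 0.0302]
ee_rot: [-0.486, 0.507, 0.511, -0.497]
contact_force: [0.5, 2.6, -1.4]
gripper_width: 0.0113
```

Call:
step_arm(
  rows=[
    [0,0,5,0],
    [0,0,5,0],
    [0,-1,5,0],
  ],
)

```text
clock: 20.8
tool_pos: [0.5792, 0.2105, 0.0449]
ee_rot: [-0.486, 0.506, 0.51, -0.498]
contact_force: [1.1, 2.0, -0.9]
gripper_width: 0.0117
```

```bash
python3 look.py w24; python3 - <<'E'
from h import *
p=viewer.capture("scene")
im=np.array(p["pixels"])[180:330,320:520,::-1]; cv2.imwrite("pics/s24z.png",cv2.resize(im,(800,600),interpolation=2))
E
```

```text
[0.5796 0.2103 0.0459] [ 0.7 -4.3  1.7] 0.0113 20.85
[ 0.033 -0.008 -0.999] yaw 90.89
```

View pics/s24z.png

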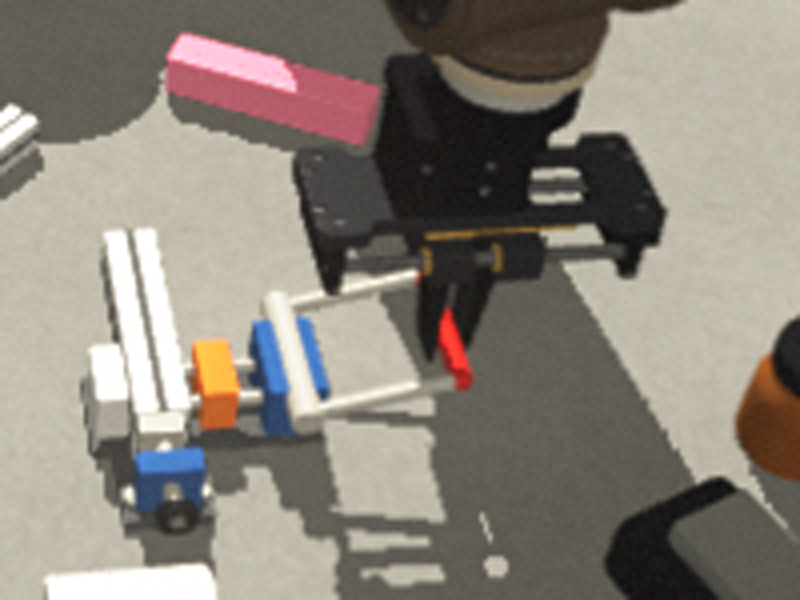

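Call:
step_arm(
  rows=[
    [0,-2,8,0],
    [0,-4,8,0],
    [0,-4,8,0],
  ],
)

```text
clock: 21.15
tool_pos: [0.5794, 0.2003, 0.0708]
ee_rot: [-0.485, 0.506, 0.51, -0.498]
contact_force: [1.9, -13.4, -5.9]
gripper_width: 0.011
```

Call:
step_arm(
  rows=[
    [0,-4,5,0],
    [0,-4,4,0],
  ],
)

```text
clock: 21.32
tool_pos: [0.5797, 0.1905, 0.0824]
ee_rot: [-0.485, 0.507, 0.51, -0.498]
contact_force: [1.6, -3.8, -0.8]
gripper_width: 0.0115
```

Call:
step_arm(
  rows=[
    [0,-2,0,0],
    [0,-2,0,0],
    [0,0,0,0],
    [0,0,0,0],
    [0,0,0,0],
  ],
  claw=0.5,
)

```text
clock: 21.73
tool_pos: [0.5798, 0.1848, 0.0853]
ee_rot: [-0.485, 0.507, 0.511, -0.497]
contact_force: [-0.2, -0.1, 0.7]
gripper_width: 0.039
```

```bash
python3 look.py w25
```

```text
[0.5798 0.1849 0.0853] [ 0.2 -0.   0.8] 0.0432 21.7833
[ 0.037 -0.009 -0.999] yaw 90.85
```

View pics/w25.png

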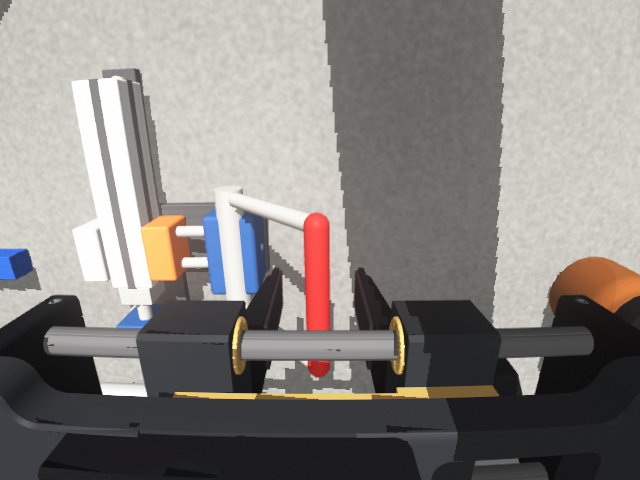

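Lever is free between the fingers; retreat upward and check.

Call:
step_arm(
  rows=[
    [0,0,15,0],
    [0,0,25,0],
    [0,0,30,0],
    [-10,0,30,0],
    [0,0,0,0],
  ],
)

```text
clock: 22.2
tool_pos: [0.5674, 0.1859, 0.1856]
ee_rot: [-0.486, 0.505, 0.509, -0.499]
contact_force: [0.5, 0.7, 1.2]
gripper_width: 0.0476
```

```bash
python3 look.py w26; python3 - <<'E'
from h import *
p=viewer.capture("scene"); save(p,"s26")
im=np.array(p["pixels"])[180:330,320:520,::-1]; cv2.imwrite("pics/s26z.png",cv2.resize(im,(800,600),interpolation=2))
t=[.535,.0495,np.radians(1.4)]
for r in finder.tip_of(p,"lever_bar")[:1]: print(r["at"])
def W(X): 
    c,s=np.cos(t[2]),np.sin(t[2]); return [t[0]+(c*X[0]-s*X[1])/1e3,t[1]+(s*X[0]+c*X[1])/1e3,X[2]/1e3]
for l in (0,.1,.2,.3): print(l,proj(p,W((48,78+85*np.cos(1.05-l),40+85*np.sin(1.05-l)))))
E
```

```text
[0.5674 0.1857 0.1833] [-0.6  0.5 -1.5] 0.0476 22.25
[ 0.029 -0.01  -1.   ] yaw 90.93
[422.3, 247.3]
0 [[416.42600557 246.18334176]]
0.1 [[419.39917341 247.48607683]]
0.2 [[422.06941354 249.0190865 ]]
0.3 [[424.41095155 250.76193242]]
```

View pics/s26z.png

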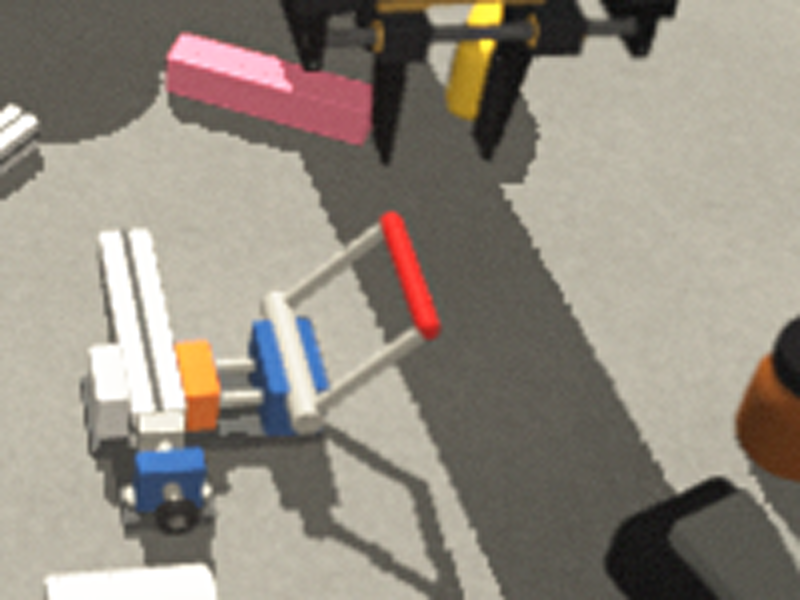

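View pics/w26.png

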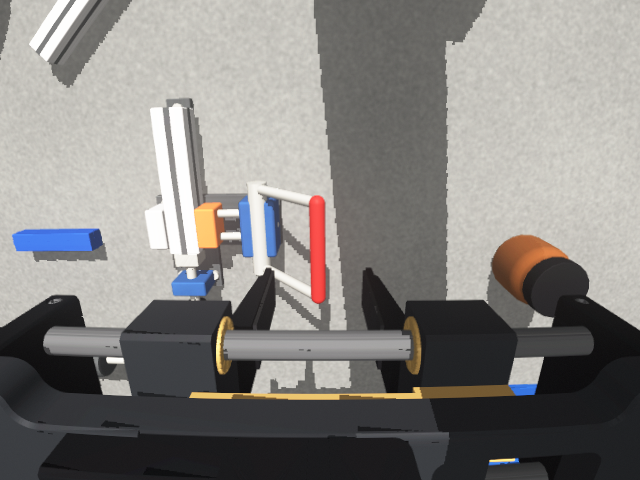

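```bash
python3 - <<'E'
import cv2
im=cv2.imread("pics/w26.png")[180:300,130:290]; cv2.imwrite("pics/w26z.png",cv2.resize(im,(800,600),interpolation=2))
E
```

```text
(no output)
```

View pics/w26z.png

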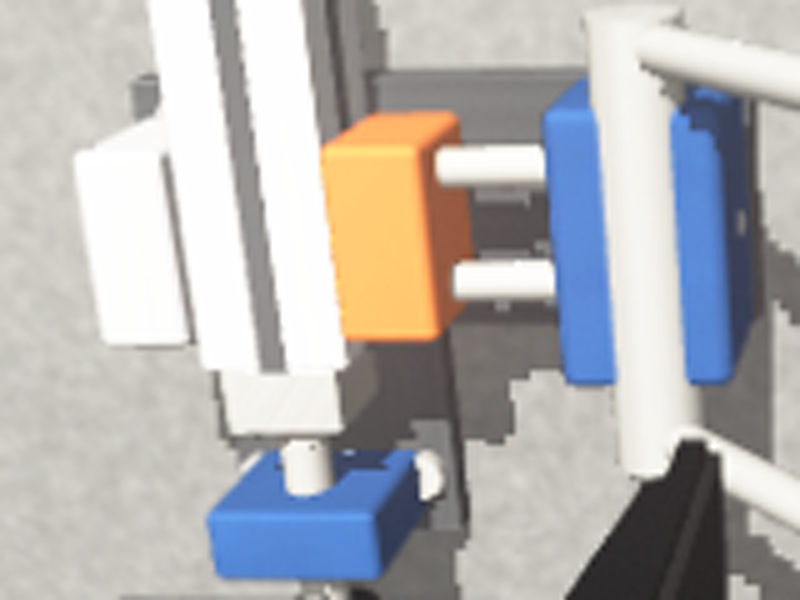

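The picture shows the bar seated against the fence, the jaw and the stop pad. The lever is at about 0.2 and the gripper is clear of everything.

```bash
python3 -c "
from workcell import bot
print(bot.hand_in(), bot.state()['clock'])"
```

```text
the job is handed in; nothing more can be done
the job is handed in; nothing more can be done
```

The aluminium bar is clamped in the jig against the fence and end stop, and I handed the job in after about 22 s of the 67 s allowed.

- **Lever down:** My first push with shut fingertips drifted sideways off the red bar. I lifted off, let the lever rise, gripped the bar lightly and led it down past centre. It stayed down by itself, with the jaw open.
- **Bar placed:** I took the larger silver bar, laid it between fence and jaw, and slid it to the end stop. Contact was found by feel: readings reached 9.4 N in the first touches, where the bar slipped or levelled slightly in the grip. I then held it at about 5–8 N for roughly 1.5 s before letting go.
- **Lever up:** I lifted the lever over centre and followed it to about 0.3, then released it so it sprang to rest on its own. It did not reach its stop.

**Last checks:** The network's lever-bar point fits a lever value of about 0.2, expected 0.21 with a bar clamped. The close-up shows the bar touching fence, jaw and stop pad. The gripper is clear, and I touched nothing else on the bench.

**Disagreements and limits:**
- The gripper built up a tilt of about 5° during the work, and the bar's front end hung about 1° low until it touched down.
- The sideways force peaked at about 13 N while the lever was rising.
- I checked force only between moves, so brief peaks within a move could have gone unseen.

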